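# Open the stiff-lipped garlic keeper and put the garlic away

### The job

Open the wooden garlic keeper: ease up the handle end of its sliding lid until it clears the stop lip, slide the lid out of its grooves without forcing it, and lay it flat, handle up, on the open worktop clear of the box. Then put the garlic bulb inside the box, leaving the lemon, the tin and the mugs where they stand.

Things in the scene. Friction and masses are not known exactly. Their poses are not given: they have to be found in the camera images.
- keeper: Pale wooden garlic keeper with a dark top frame, fixed; 210 x 142 mm. Origin: centre of its underside. x runs along its length; the lid slides out towards -x, its front end, which faces roughly to the robot's left; z up. The bed the lid lies on is 72 mm up; inside 186 x 112 mm, floor 10 mm up. The dark frame (lip, cheeks, rails) sits 0 to 9 mm higher than built, not reported; highest part 98 mm.
- front_bed (a point): Point on the bed's level (72 mm up) at the inner face of the stop lip, front end, middle. The lip, 8 mm thick, runs across the whole front and stands 4 mm above the bed, or up to 13 mm when the frame sits high; side cheeks are as high and leave the lid 3 mm at each side. The lid's front end must rise above the lip, tilting about its rear end.
- groove_mouth (a point): Point on the bed's level at the front ends of the two groove rails, middle. From here to the rear the rails overhang each side of the lid by 5 mm; their underside is 2.5 mm (frame low) to 11.5 mm (frame high) above the lid's top. This play stops the lid's front end when raised about 6 mm (low) to 29 mm (high), always past the lip; levering harder is forcing it.
- lid_handle (a point): Centre of the lid's handle: dark ridge along the lid, 46 long, 16 wide, 33 mm high above the lid's top; this point is 16 mm above the lid's top, 22 mm above its underside, 68 mm from the lid's centre towards its front end. Axes as the keeper's. Lid: loose, pale, 190 x 124 x 6 mm, 0.2 kg, 3 mm play at each end; out of the grooves once slid 80 mm forward.
- garlic_centre (a point): Centre of a whole garlic bulb, 60 x 57 x 58 mm, 0.05 kg, standing on the worktop to the left (29 mm above its underside).
- lemon_centre (a point): Centre of a lemon, 83 x 58 x 58 mm, a bystander lying on the worktop.
- mug_a: White low mug, 83 x 110 x 86 mm, a bystander at the back; origin centre of its underside.
- mug_b: White tall mug, 78 x 110 x 97 mm, a bystander at the back; origin centre of its underside.
- lone_tin: Food tin with a teal and white label, 58 mm across, 72 mm high, a bystander at the back left; origin centre of its underside.
There are look-alikes about, which are no part of the job. Leave any blue, green or orange look-alike of the part that bears garlic_centre alone.

How it is judged:
By the outcome, as a careful person would: the job done as asked, in the order asked, and still so for the second after the job is handed in, with the robot touching nothing.
It also fails if it takes over 64 s, if anything falls off the work surface, if the arm or the gripper's body presses on something with over 40 N, if the wrist force passes 120 N, or if a joint passes its speed limit or range.

### The arm

A 6-joint arm with a two-finger parallel gripper is mounted at the origin on the work surface; the furniture and walls round the work are solid. World frame = base frame: x ahead of the robot, y to its left, z up, the work surface at z = 0. Lengths are in mm, angles in rad, forces in N, time in s.
With the tool pointing down it reaches from about 275 to 725 mm from the base axis. Payload 5.6 kg.
Tool frame: the origin (TCP) lies midway between the tips of the shut fingers; the grasp point (between the pads) lies 19 mm behind it; z points along the fingers, y is the line along which they close (so a half turn about z gives the same grasp; the last joint's range is limited). The gripper opens to 85 mm and grips with 20 to 120 N. Pads are 22 mm wide; open, the fingers measure 114 mm over their backs; the gripper's body (76 mm by 85 mm) begins 54 mm behind the grasp point. The pads swing forward as they close: fully open they stand 13 mm farther back than shut.
Start: joints at [1.399, 0.255, 0.108, 0, -1.424, -0.285], TCP at [242.566, 493.614, 231.283] pointing down, gripper open.
Joint ranges: [-2.95, 2.95], [-1.21, 1.97], [-1.09, 1.5], [-2.87, 1.71], [-2.94, -0.07], [-3.05, 3.05]. Speed limits (rad/s): [2.57, 2.57, 3.14, 3.14, 3.14, 3.14].

### API

Orientations are given as a 3x3 rotation matrix whose columns are the frame's x, y, z axes.
In Python, from cell import sense, eyes, r gives the robot as it stands.
- The arm moves only by the tool send_rows, never from a script. Its argument "steps" is a list that holds one entry, the list of rows, each a list of 7 numbers: the shift along the world's x, y, z in units of 0.1 m (1.0 is 0.1 m), then the turn, a rotation vector about the world's x, y, z in units of pi/4 rad (1.0 is pi/4 rad), then the opening, from -1 (shut) to 1 (fully open), so that 0 is half open. In form: [[[tx, ty, tz, wx, wy, wz, gripper], ...]]. A call has 1 to 20 rows; each row is the pose to reach, as a shift and turn from the pose commanded when the call began; what a row does not reach only later rows make up. A row lasts 1/12 s, in which the tool goes at most 41.7 mm and 7.16 degrees, less where a joint would pass 70% of its speed; a pose out of reach is approached as far as the arm can. A call with a number of a shift or a turn outside -1 to 1 is refused whole. A call with a gripper value outside its range is refused whole. The fingers move at their own pace and stop on an object; the grip force is fixed at half the most. Time passes only in rows, so rows that repeat a pose let the fingers close. It gives the time, the measured TCP pose, the force, the opening and the grip force at its end, in the units of the state.
- sense(): the state, without advancing time (a new reading comes with each control period).
- eyes.camera(name): name is "scene" or "top" or "wrist"; returns the picture (420x560x3 uint8, red, green, blue); there is no depth.
- eyes.camera_model(name): a dict with "mtx" (3x3 intrinsics, pixels), "R" (3x3) and "t" (3): a world point X has camera coordinates R X + t; the wrist camera has in their place "tool_from_camera" (4x4, takes a point from camera to tool coordinates, whose origin is the TCP and whose axes are the flange's). Camera axes: x right, y down, z forward; pixel columns grow to the right and rows downward; lengths in mm; the calibration is good to about 2 mm. A picture is of the moment at which its call begins: read the wrist's pose just before it. camera_model takes no time and is no camera call.
- r.finish_job(): hands the job in; it is judged then, once.
Trained networks look in the newest picture that a camera, given by its name, has taken for a name from the list of things; names that differ only in an ending like _2 or _b are one class to them, and where a whole thing is asked for, a point or a joint stands for the part that bears it (a point fixed in the world has none). Each returns a list of dicts, best first, with "confidence" (0 to 1); they miss things now and then, are a little off and sometimes report something else, mostly with a low value. They report only what shows in the picture. A call takes as long as a camera call. They do not tell look-alikes from the thing itself.
- eyes.recognise(camera, query): "extent" ([left, top, right, bottom] in pixels, round what is visible of it).
- eyes.tip_of(camera, query): "point" ([row, column] in pixels: a listed point, or the origin of a listed thing).
The state is a dict: "time_s": time; "q": joint angles; "dq": joint speeds; "joint_torque": joint torques, N m; "eef_pos": TCP position; "tcp_rot": TCP orientation; "contact_force": force on the tool from outside, world axes, zero at the start; "ft_torque": the same for the moment, N m; "grip_width": finger opening in mm; "grip_force": force on a finger pad.
Only numpy, scipy, OpenCV 4.12 (cv2) and the standard library are available. Lean on these libraries where they do the work, as an engineer would, in place of code of your own. Each camera call takes 0.05 s, during which the arm holds its last target. There are 200 camera calls.

## Working session

There is one attempt and no reset: what is moved stays moved. The work goes in short steps, Python scripts to look and compute and a tool call to move; the robot and the scene stay as the last step left them, time stands still between calls to the robot, and variables do not carry over. Pictures are saved under pics/ and viewed, at most 10 in all, crops included, and the job is handed in when it is done.

Besides the shell and the picture viewer there is one more tool, called after ">>>" as a command line: name --argument value ..., lists and objects as JSON in quotes. send_rows: Moves the arm, as the interface text tells. Shifts and turns lie within -1 to 1; 1 stands for 0.1 m of shift or pi/4 rad of turn. Its arguments: {"type":"object","properties":{"steps":{"type":"array"}},"required":["steps"]}

```bash
mkdir -p pics; ls
cat > h.py <<'E'
import numpy as np, cv2
from cell import sense, eyes, r
def snap(n,f=None):
    im=eyes.camera(n)
    if f: cv2.imwrite('pics/'+f,cv2.cvtColor(im,cv2.COLOR_RGB2BGR))
    return im
def cam(n,s=None):
    m=eyes.camera_model(n); K=np.array(m['mtx'])
    if 'R' in m: return K,np.array(m['R']),np.array(m['t']).ravel()
    s=s or sense(); T=np.eye(4);T[:3,:3]=s['tcp_rot'];T[:3,3]=s['eef_pos']
    W=np.linalg.inv(T@np.array(m['tool_from_camera'])); return K,W[:3,:3],W[:3,3]
def atz(n,rc,z,s=None):
    K,R,t=cam(n,s); d=R.T@np.linalg.inv(K)@[rc[1],rc[0],1]; c=-R.T@t
    return (c+d*(z-c[2])/d[2]).round(1)
def proj(n,X,s=None):
    K,R,t=cam(n,s); p=K@(R@np.array(X,float)+t); return (p[:2]/p[2]).round(1)
def tri(a,b):
    A=[];B=[]
    for n,rc in (a,b):
        K,R,t=cam(n); d=R.T@np.linalg.inv(K)@[rc[1],rc[0],1]; d/=np.linalg.norm(d); c=-R.T@t
        P=np.eye(3)-np.outer(d,d); A.append(P);B.append(P@c)
    return np.linalg.solve(sum(A),sum(B)).round(1)
E
python3 - <<'E'
from h import *
a=snap('scene');b=snap('top')
cv2.imwrite('pics/a.png',cv2.cvtColor(a,cv2.COLOR_RGB2BGR));cv2.imwrite('pics/b.png',cv2.cvtColor(b,cv2.COLOR_RGB2BGR))
Z=dict(keeper=0,front_bed=72,groove_mouth=72,lid_handle=94,garlic_centre=29,lemon_centre=29,mug_a=0,lone_tin=0)
for q,z in Z.items():
  for c in('scene','top'):
    for d in eyes.tip_of(c,q)[:4]: print(q,c,np.round(d['point']),round(d['confidence'],2),atz(c,d['point'],z))
print(sense())
E
```

```text
pics
keeper scene [187. 395.] 0.57 [ 486.1 -175.8    0. ]
front_bed scene [188. 364.] 0.86 [490.4 -70.   72. ]
front_bed top [233. 351.] 0.73 [491.1 -65.2  72. ]
lid_handle scene [177. 377.] 0.9 [ 490.3 -101.4   94. ]
lid_handle top [233. 365.] 0.86 [490.  -97.6  94. ]
garlic_centre scene [283. 190.] 0.87 [495.8 368.5  29. ]
garlic_centre scene [263. 331.] 0.85 [385.   82.3  29. ]
garlic_centre scene [349. 193.] 0.7 [366.8 419.4  29. ]
garlic_centre scene [286. 290.] 0.58 [382.7 185.4  29. ]
garlic_centre top [270. 293.] 0.79 [391.   88.8  29. ]
garlic_centre top [278. 170.] 0.73 [369.5 427.2  29. ]
garlic_centre top [234. 191.] 0.71 [490.3 374.   29. ]
garlic_centre top [269. 259.] 0.59 [393.4 183.8  29. ]
lemon_centre scene [319. 248.] 0.61 [364.1 296.2  29. ]
lemon_centre scene [161. 272.] 0.27 [687.   60.5  29. ]
lemon_centre top [282. 218.] 0.78 [359.1 295.1  29. ]
mug_a scene [123. 325.] 0.74 [ 745.3 -134.3    0. ]
mug_a scene [162. 275.] 0.65 [699.7  46.7   0. ]
mug_a top [163. 309.] 0.77 [698.8  43.6   0. ]
mug_a top [149. 371.] 0.41 [ 742.3 -137.7    0. ]
mug_a top [232. 189
[... 235 characters left out ...]
.42388346e+00, -2.84596327e-01]), 'dq': array([-0.00091747,  0.00036915, -0.00024252, -0.00045851,  0.00177647,
        0.00203346]), 'joint_torque': array([ 5.45469647e-04, -3.86386335e+01,  2.38061750e+01,  5.36793977e+00,
       -5.57126496e-04, -2.33843707e-05]), 'eef_pos': array([242.56286677, 493.60780924, 231.2759297 ]), 'tcp_rot': array([[ 8.97468517e-01, -4.41078521e-01, -1.47332350e-05],
       [-4.41078521e-01, -8.97468517e-01, -2.47993430e-07],
       [-1.31132300e-05,  6.72107978e-06, -1.00000000e+00]]), 'contact_force': array([-0.01967613,  0.64144625,  0.60344687]), 'ft_torque': array([-0.00331001, -0.07955083, -0.01270978]), 'grip_force': 0.0, 'grip_width': 85.62804332358006}
```

Run:
```python
import cv2,numpy as np
a=cv2.imread('pics/a.png');b=cv2.imread('pics/b.png')
cv2.imwrite('pics/c.png',cv2.resize(b[120:330,130:430],None,fx=2.6,fy=2.6,interpolation=2))
cv2.imwrite('pics/d.png',cv2.resize(a[110:390,150:480],None,fx=2.1,fy=2.1,interpolation=2))
```

```text
(no output)
```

View pics/c.png

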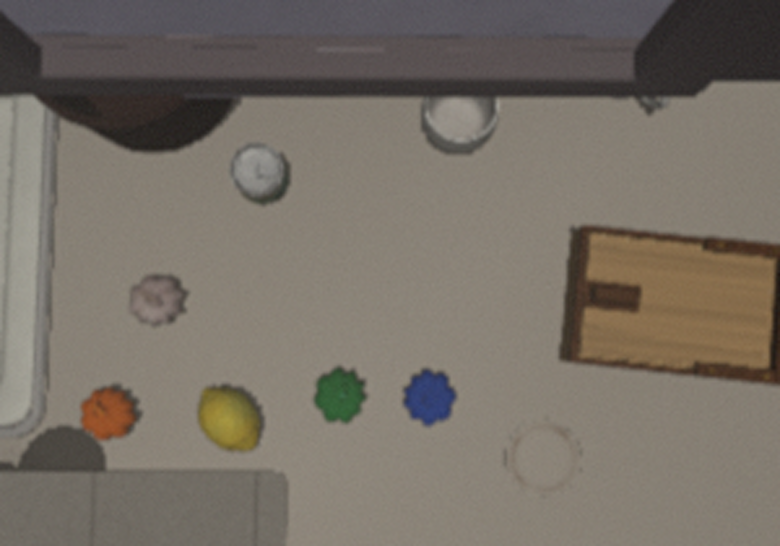

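View pics/d.png

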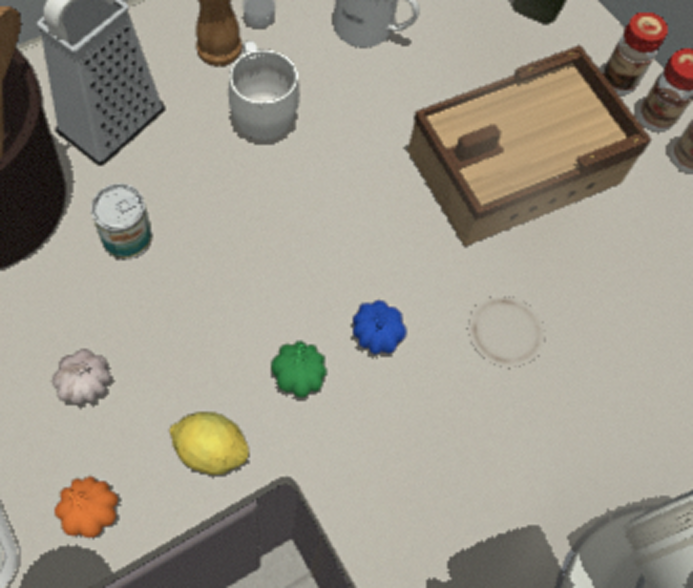

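The garlic candidates in the d crop are white (82,377), blue (379,327), green (299,369) and orange (87,507). The white one, at about world (493, 371), is the plain bulb, and the enlarged crop confirms it. The keeper's lid handle is at about (490, -99), with the box turned about 5°. I'll go above the handle.

>>> send_rows --steps '[[[0.14,-0.33,0,0,0,-0.09,1],[0.27,-0.66,0,0,0,-0.17,1],[0.41,-0.98,0,0,0,-0.256,1],[0.41,-0.98,0,0,0,-0.256,1]]]'

```text
time_s: 1.23
eef_pos: [284.9, 391.6, 232.3]
tcp_rot: [[0.788, -0.616, 0.001], [-0.616, -0.788, 0.0], [0.001, -0.001, -1.0]]
contact_force: [0.4, 0.2, 0.8]
grip_width: 85.4
grip_force: 0.0
```

>>> send_rows --steps '[[[0.14,-0.33,0,0,0,-0.09,1],[0.27,-0.66,0,0,0,-0.17,1],[0.41,-0.98,0,0,0,-0.256,1],[0.41,-0.98,0,0,0,-0.256,1]]]'

```text
time_s: 1.57
eef_pos: [325.7, 293.6, 232.0]
tcp_rot: [[0.648, -0.761, 0.001], [-0.761, -0.648, 0.0], [0.001, -0.001, -1.0]]
contact_force: [-1.0, -0.3, -0.0]
grip_width: 85.3
grip_force: 0.0
```

>>> send_rows --steps '[[[0.14,-0.33,0,0,0,-0.09,1],[0.27,-0.66,0,0,0,-0.17,1],[0.41,-0.98,0,0,0,-0.256,1],[0.41,-0.98,0,0,0,-0.256,1]]]'

```text
time_s: 1.9
eef_pos: [366.7, 195.8, 231.8]
tcp_rot: [[0.483, -0.876, 0.001], [-0.876, -0.483, -0.001], [0.001, -0.0, -1.0]]
contact_force: [-0.3, -0.9, -0.2]
grip_width: 85.5
grip_force: 0.0
```

>>> send_rows --steps '[[[0.14,-0.33,0,0,0,-0.09,1],[0.27,-0.66,0,0,0,-0.17,1],[0.41,-0.98,0,0,0,-0.256,1],[0.41,-0.98,0,0,0,-0.256,1]]]'

```text
time_s: 2.23
eef_pos: [407.8, 97.8, 231.5]
tcp_rot: [[0.298, -0.955, 0.0], [-0.955, -0.298, -0.001], [0.001, -0.0, -1.0]]
contact_force: [-0.4, 0.1, -0.7]
grip_width: 85.5
grip_force: 0.0
```

>>> send_rows --steps '[[[0.14,-0.33,0,0,0,-0.09,1],[0.27,-0.66,0,0,0,-0.17,1],[0.41,-0.98,0,0,0,-0.256,1],[0.41,-0.98,0,0,0,-0.256,1]]]'

```text
time_s: 2.57
eef_pos: [448.9, -0.1, 231.1]
tcp_rot: [[0.101, -0.995, -0.0], [-0.995, -0.101, -0.002], [0.002, 0.0, -1.0]]
contact_force: [0.0, 0.3, 0.5]
grip_width: 85.2
grip_force: 0.0
```

>>> send_rows --steps '[[[0.14,-0.33,0,0,0,-0.09,1],[0.27,-0.66,0,0,0,-0.17,1],[0.41,-0.98,0,0,0,-0.256,1],[0.41,-0.98,0,0,0,-0.256,1],[0.41,-0.98,0,0,0,-0.256,1],[0.41,-0.98,0,0,0,-0.256,1]]]'

```text
time_s: 3.07
eef_pos: [488.6, -93.9, 231.1]
tcp_rot: [[-0.092, -0.996, -0.0], [-0.996, 0.092, 0.0], [-0.0, 0.0, -1.0]]
contact_force: [-0.5, 0.6, -1.5]
grip_width: 85.4
grip_force: 0.0
```

Run:
```python
from h import *
s=sense();print(s['time_s'],s['eef_pos'].round(1),s['tcp_rot'].round(3).tolist())
im=snap('wrist');cv2.imwrite('pics/e.png',cv2.cvtColor(cv2.resize(im,None,fx=1.4,fy=1.4),cv2.COLOR_RGB2BGR))
np.save('s.npy',s,allow_pickle=True)
for q,z in dict(front_bed=72,groove_mouth=72,lid_handle=94,keeper=0).items():
  for d in eyes.tip_of('wrist',q)[:2]: print(q,np.round(d['point']),round(d['confidence'],2),atz('wrist',d['point'],z,s))
```

```text
3.0667 [488.6 -93.9 231.1] [[-0.092, -0.996, -0.0], [-0.996, 0.092, 0.0], [-0.0, 0.0, -1.0]]
front_bed [214. 272.] 0.91 [494.9 -72.6  72. ]
lid_handle [189. 273.] 0.83 [ 491.4 -101.1   94. ]
```

View pics/e.png

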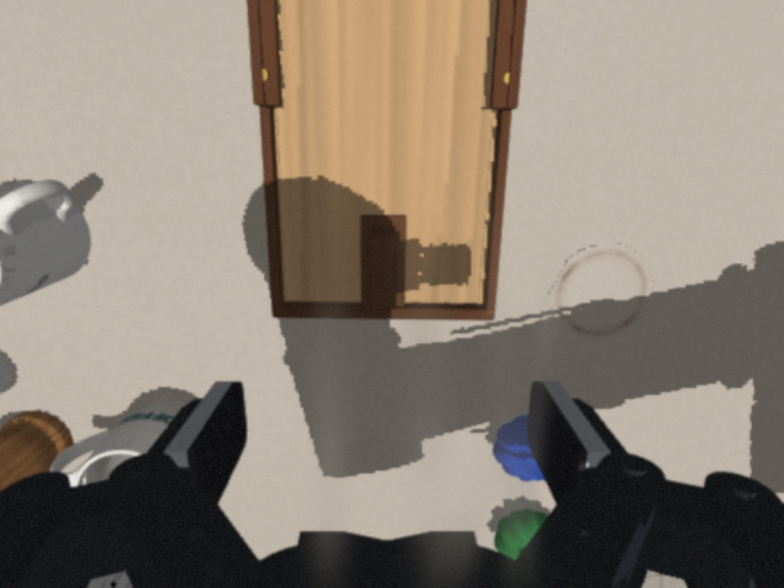

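The picture shows the handle centred at (383,262) and the lip's outer edge from (272,317) to (494,318), nearly level, so the yaw is close. The rail ends are at row 106. Next I'll measure the yaw and the frame height.

Run:
```python
from h import *
s=np.load('s.npy',allow_pickle=True).item()
P=lambda x,y,z: atz('wrist',(y/1.4,x/1.4),z,s)
for z in (76,80,85):
  a,b=P(272,317.5,z),P(494,318.5,z); d=a-b
  print('lip outer',z,a,b,np.linalg.norm(d),np.degrees(np.arctan2(d[1],d[0])),(a+b)/2)
a,b=P(262,105,85),P(274,305,85); d=b-a; print('left edge',np.degrees(np.arctan2(d[0],d[1])))
a,b=P(511,105,85),P(495,305,85); d=b-a; print('right edge',np.degrees(np.arctan2(d[0],d[1])))
a=P(361,215,111);b=P(406,215,111);c=P(361,305,111);e=P(405,305,111)
print('handle top',a,b,c,e,np.linalg.norm(a-b),(a+b+c+e)/4,np.degrees(np.arctan2(*(c-a)[:2])),np.degrees(np.arctan2(*(e-b)[:2])))
print('tri',tri(('scene',(177,377)),('top',(233,365))))
```

```text
lip outer 76 [566.7 -67.9  76. ] [422.5 -54.2  76. ] 144.84933551797886 -5.427206279939418 [494.6  -61.05  76.  ]
lip outer 80 [565.6 -69.3  80. ] [423.3 -55.7  80. ] 142.9484172700069 -5.459332454621082 [494.45 -62.5   80.  ]
lip outer 85 [564.2 -71.   85. ] [424.3 -57.6  85. ] 140.54027892387296 -5.471253621156525 [494.25 -64.3   85.  ]
left edge 5.8809709091311815
right edge 5.734939094865467
handle top [ 499.5 -133.6  111. ] [ 475.4 -131.4  111. ] [505.  -82.7 111. ] [480.  -80.4 111. ] 24.200206610688287 [ 489.975 -107.025  111.   ] 6.1671679161359725 5.153908561227827
tri [489.1 -97.6 100.4]
```

>>> send_rows --steps '[[[0.01,-0.03,-0.35,0,0,-0.004,1],[0.017,-0.061,-0.7,0,0,-0.007,1],[0.017,-0.061,-0.95,0,0,-0.007,1],[0.017,-0.061,-0.95,0,0,-0.007,1]]]'

```text
time_s: 3.65
eef_pos: [486.5, -99.7, 131.2]
tcp_rot: [[-0.098, -0.995, -0.01], [-0.995, 0.098, 0.001], [-0.0, 0.01, -1.0]]
contact_force: [-0.3, -0.1, -0.9]
grip_width: 85.4
grip_force: 0.0
```

>>> send_rows --steps '[[[0,0,-0.2,0,0,0,1],[0,0,-0.4,0,0,0,1],[0,0,-0.52,0,0,0,1],[0,0,-0.52,0,0,0,1]]]'

```text
time_s: 3.98
eef_pos: [489.5, -100.0, 83.5]
tcp_rot: [[-0.097, -0.995, -0.003], [-0.995, 0.097, -0.0], [0.0, 0.003, -1.0]]
contact_force: [-0.6, -1.1, 0.6]
grip_width: 85.3
grip_force: 0.0
```

>>> send_rows --steps '[[[0,0,0,0,0,0,0],[0,0,0,0,0,0,-0.3],[0,0,0,0,0,0,-0.45],[0,0,0,0,0,0,-0.5],[0,0,0,0,0,0,-0.5],[0,0,0,0,0,0,-0.5]]]'

```text
time_s: 4.48
eef_pos: [490.5, -100.5, 84.7]
tcp_rot: [[-0.098, -0.995, 0.001], [-0.995, 0.098, 0.0], [-0.0, -0.001, -1.0]]
contact_force: [-0.2, -0.2, -0.1]
grip_width: 21.2
grip_force: 0.0
```

Run:
```python
from h import *
s=sense();print(s['time_s'],s['eef_pos'].round(1),s['contact_force'].round(1))
im=snap('wrist');cv2.imwrite('pics/f.png',cv2.cvtColor(cv2.resize(im,None,fx=1.4,fy=1.4),cv2.COLOR_RGB2BGR))
```

```text
4.4833 [ 490.5 -100.5   84.7] [-0.2 -0.2 -0.1]
```

View pics/f.png

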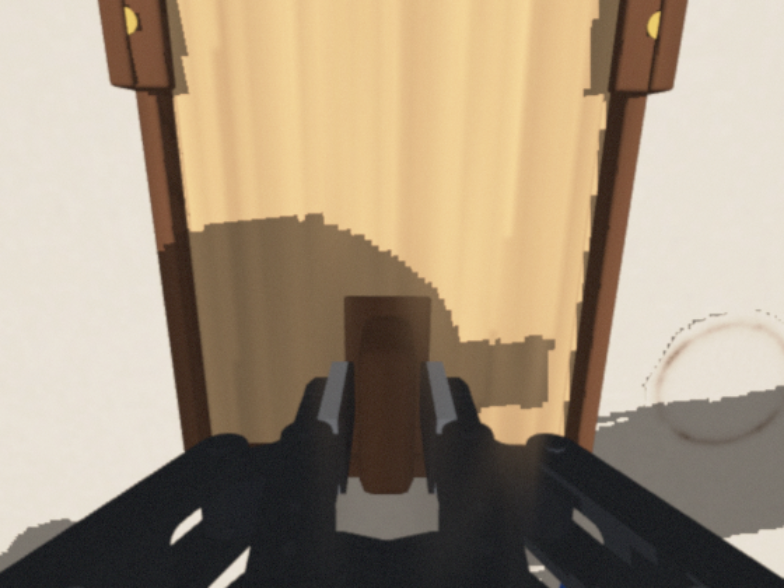

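The fingers straddle the ridge (centre column 388) and sit square to it. The ridge has a wider thin base plate, and the lid is centred between the cheeks. I'll close the gripper.

>>> send_rows --steps '[[[0,0,0,0,0,0,-0.65],[0,0,0,0,0,0,-0.8],[0,0,0,0,0,0,-1],[0,0,0,0,0,0,-1],[0,0,0,0,0,0,-1],[0,0,0,0,0,0,-1]]]'

```text
time_s: 5.03
eef_pos: [490.4, -100.5, 84.6]
tcp_rot: [[-0.098, -0.995, 0.0], [-0.995, 0.098, -0.0], [0.0, -0.0, -1.0]]
contact_force: [-1.9, 0.4, 5.5]
grip_width: 14.8
grip_force: 59.8
```

>>> send_rows --steps '[[[0,-0.001,0.013,0.01,-0.001,0,-1],[0,-0.002,0.026,0.02,-0.002,0,-1],[0,-0.003,0.039,0.03,-0.003,0,-1],[0,-0.004,0.052,0.04,-0.004,0,-1],[0,-0.004,0.052,0.04,-0.004,0,-1]]]'

```text
time_s: 5.45
eef_pos: [490.3, -101.0, 89.6]
tcp_rot: [[-0.098, -0.995, 0.003], [-0.995, 0.098, 0.032], [-0.032, -0.0, -0.999]]
contact_force: [-0.4, 0.4, 0.3]
grip_width: 14.8
grip_force: 59.1
```

>>> send_rows --steps '[[[0,-0.001,0.013,0.01,-0.001,0,-1],[0,-0.002,0.026,0.02,-0.002,0,-1],[0,-0.002,0.026,0.02,-0.002,0,-1]]]'

```text
time_s: 5.7
eef_pos: [490.2, -101.3, 92.2]
tcp_rot: [[-0.098, -0.995, 0.005], [-0.994, 0.098, 0.048], [-0.048, -0.0, -0.999]]
contact_force: [0.1, 0.3, -1.3]
grip_width: 14.9
grip_force: 59.0
```

>>> send_rows --steps '[[[0,-0.001,0.013,0.01,-0.001,0,-1],[0,-0.002,0.026,0.02,-0.002,0,-1],[0,-0.002,0.026,0.02,-0.002,0,-1]]]'

```text
time_s: 5.95
eef_pos: [490.3, -101.4, 94.9]
tcp_rot: [[-0.098, -0.995, 0.006], [-0.993, 0.098, 0.064], [-0.064, -0.0, -0.998]]
contact_force: [-0.4, 0.2, -2.1]
grip_width: 15.1
grip_force: 59.0
```

Run:
```python
from h import *
s=sense();print(s['time_s'],s['eef_pos'].round(1),s['contact_force'].round(1),s['ft_torque'].round(2))
a=snap('scene');b=snap('wrist')
a=cv2.resize(a[140:240,330:470],(784,560),interpolation=2)
cv2.imwrite('pics/g.png',cv2.cvtColor(a,cv2.COLOR_RGB2BGR))
```

```text
5.95 [ 490.3 -101.4   94.9] [-0.4  0.2 -2.1] [-0.3   0.05  0.01]
```

View pics/g.png

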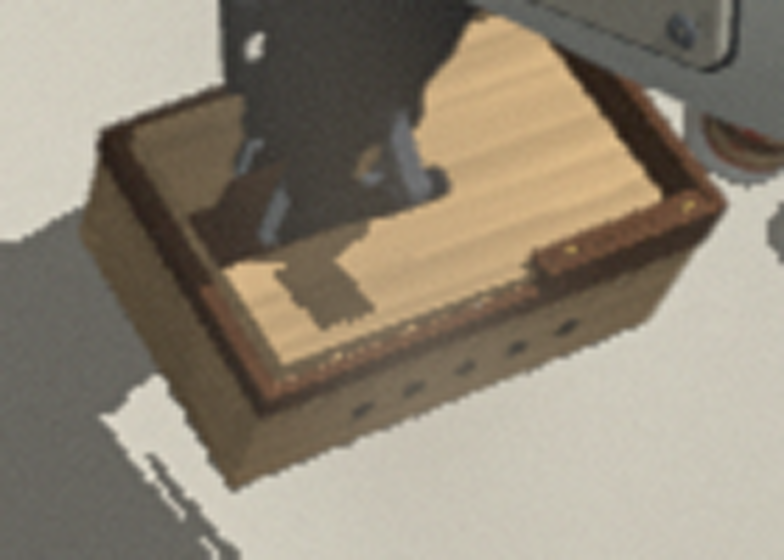

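The lid's front end is rising (crop about (270,370)) and is still about level with the lip, with no rail contact. I'll continue gently.

>>> send_rows --steps '[[[0,-0.001,0.013,0.01,-0.001,0,-1],[0,-0.001,0.026,0.02,-0.002,0,-1],[0,-0.001,0.026,0.02,-0.002,0,-1]]]'

```text
time_s: 6.3
eef_pos: [490.3, -101.4, 97.5]
tcp_rot: [[-0.098, -0.995, 0.008], [-0.992, 0.098, 0.079], [-0.08, -0.0, -0.997]]
contact_force: [-0.2, 0.6, -2.7]
grip_width: 14.9
grip_force: 59.0
```

>>> send_rows --steps '[[[0,0,0.013,0.01,-0.001,0,-1],[0,0,0.013,0.01,-0.001,0,-1]]]'

```text
time_s: 6.47
eef_pos: [490.3, -101.4, 98.8]
tcp_rot: [[-0.098, -0.995, 0.009], [-0.991, 0.098, 0.087], [-0.087, -0.0, -0.996]]
contact_force: [0.2, 0.8, -0.9]
grip_width: 15.0
grip_force: 59.0
```

The lid's front has risen 16.5 mm with no rail contact. That is past the highest possible lip (13 mm), so I'll slide forward, tilting slightly more as it goes.

>>> send_rows --steps '[[[0.006,0.065,0.005,0.004,0,0,-1],[0.012,0.13,0.01,0.008,-0.001,0,-1],[0.019,0.196,0.016,0.013,-0.001,0,-1],[0.019,0.196,0.016,0.013,-0.001,0,-1]]]'

```text
time_s: 6.8
eef_pos: [492.4, -80.4, 100.3]
tcp_rot: [[-0.096, -0.995, 0.01], [-0.991, 0.097, 0.097], [-0.098, -0.0, -0.995]]
contact_force: [-0.3, 0.0, -1.6]
grip_width: 14.8
grip_force: 59.0
```

>>> send_rows --steps '[[[0.009,0.097,0.011,0.009,-0.001,0,-1],[0.019,0.194,0.023,0.018,-0.002,0,-1],[0.028,0.291,0.036,0.028,-0.003,0,-1],[0.038,0.389,0.049,0.038,-0.004,0,-1],[0.038,0.389,0.049,0.038,-0.004,0,-1]]]'

```text
time_s: 7.22
eef_pos: [496.3, -41.0, 105.4]
tcp_rot: [[-0.096, -0.995, 0.013], [-0.987, 0.097, 0.128], [-0.128, -0.001, -0.992]]
contact_force: [0.1, 1.4, -1.2]
grip_width: 14.8
grip_force: 59.0
```

>>> send_rows --steps '[[[0.009,0.095,0.019,0.016,-0.002,0,-1],[0.018,0.19,0.039,0.032,-0.003,0,-1],[0.029,0.297,0.061,0.048,-0.005,0,-1],[0.029,0.297,0.061,0.048,-0.005,0,-1]]]'

```text
time_s: 7.55
eef_pos: [499.3, -11.6, 111.7]
tcp_rot: [[-0.096, -0.995, 0.017], [-0.981, 0.097, 0.165], [-0.166, -0.001, -0.986]]
contact_force: [0.3, -0.4, -1.7]
grip_width: 15.0
grip_force: 59.0
```

The lid is out past 80 mm. Next I lift it, level it and carry it to the open worktop.

>>> send_rows --steps '[[[0.01,0.05,0.2,0,0,0,-1],[0.01,0.1,0.45,-0.05,0.005,0,-1],[0.02,0.1,0.7,-0.13,0.013,0,-1],[0.02,0.1,0.7,-0.212,0.021,0,-1],[0.02,0.1,0.7,-0.212,0.021,0,-1],[0.02,0.1,0.7,-0.212,0.021,0,-1]]]'

```text
time_s: 8.05
eef_pos: [500.2, -2.1, 180.4]
tcp_rot: [[-0.096, -0.995, -0.002], [-0.995, 0.096, -0.001], [0.001, 0.001, -1.0]]
contact_force: [-0.4, -0.0, -3.0]
grip_width: 15.0
grip_force: 59.0
```

>>> send_rows --steps '[[[0.03,0.25,0,0,0,0,-1],[0.06,0.5,0,0,0,0,-1],[0.1,0.75,0,0,0,0,-1],[0.1,0.9,0,0,0,0,-1],[0.1,0.9,0,0,0,0,-1]]]'

```text
time_s: 8.47
eef_pos: [510.5, 88.8, 179.8]
tcp_rot: [[-0.096, -0.995, -0.002], [-0.995, 0.096, -0.001], [0.001, 0.002, -1.0]]
contact_force: [0.4, -0.0, -3.0]
grip_width: 14.8
grip_force: 59.0
```

>>> send_rows --steps '[[[0.03,0.25,0,0,0,0,-1],[0.06,0.5,0,0,0,0,-1],[0.1,0.72,0,0,0,0,-1],[0.1,0.84,0,0,0,0,-1],[0.1,0.84,0,0,0,0,-1],[0.1,0.84,0,0,0,0,-1]]]'

```text
time_s: 8.97
eef_pos: [520.5, 170.3, 180.4]
tcp_rot: [[-0.098, -0.995, -0.002], [-0.995, 0.098, -0.003], [0.003, 0.001, -1.0]]
contact_force: [0.2, -0.7, -2.6]
grip_width: 15.0
grip_force: 59.0
```

Run:
```python
from h import *
s=sense();print(s['time_s'],s['eef_pos'].round(1),s['contact_force'].round(1),s['ft_torque'].round(2))
a=snap('scene')
a=cv2.resize(a[110:360,150:490],(782,575),interpolation=2)
cv2.imwrite('pics/i.png',cv2.cvtColor(a,cv2.COLOR_RGB2BGR))
```

```text
8.9667 [520.5 170.3 180.4] [ 0.2 -0.7 -2.6] [ 0.09 -0.04 -0.01]
```

View pics/i.png

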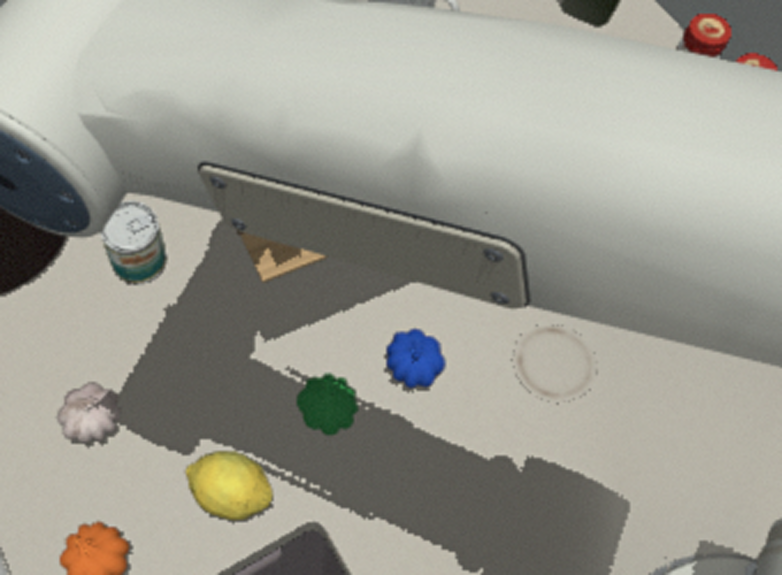

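The lid is held above clear worktop (its corner shows at (265,275)), and everything else is undisturbed. I'll lower it.

>>> send_rows --steps '[[[0,0,-0.3,0,0,0,-1],[0,0,-0.6,0,0,0,-1],[0,0,-0.9,0,0,0,-1],[0,0,-1,0,0,0,-1],[0,0,-1,0,0,0,-1]]]'

```text
time_s: 9.43
eef_pos: [518.9, 168.7, 78.6]
tcp_rot: [[-0.099, -0.995, -0.006], [-0.995, 0.099, -0.005], [0.006, 0.005, -1.0]]
contact_force: [-0.5, -0.1, -1.8]
grip_width: 15.2
grip_force: 59.1
```

>>> send_rows --steps '[[[0,0,-0.2,0,0,0,-1],[0,0,-0.4,0,0,0,-1],[0,0,-0.5,0,0,0,-1],[0,0,-0.56,0,0,0,-1],[0,0,-0.6,0,0,0,-1],[0,0,-0.62,0,0,0,-1],[0,0,-0.62,0,0,0,-1]]]'

```text
time_s: 10.02
eef_pos: [521.4, 171.0, 19.9]
tcp_rot: [[-0.097, -0.995, 0.001], [-0.995, 0.097, -0.002], [0.002, -0.001, -1.0]]
contact_force: [-0.3, 0.7, -2.2]
grip_width: 15.4
grip_force: 59.1
```

>>> send_rows --steps '[[[0,0,-0.02,0,0,0,-1],[0,0,-0.04,0,0,0,-1],[0,0,-0.055,0,0,0,-1],[0,0,-0.055,0,0,0,-1]]]'

```text
time_s: 10.35
eef_pos: [520.7, 170.8, 13.5]
tcp_rot: [[-0.098, -0.995, -0.0], [-0.995, 0.098, -0.002], [0.002, 0.0, -1.0]]
contact_force: [-0.9, 0.4, -1.9]
grip_width: 14.9
grip_force: 59.1
```

>>> send_rows --steps '[[[0,0,-0.01,0,0,0,-1],[0,0,-0.01,0,0,0,-1]]]'

```text
time_s: 10.52
eef_pos: [521.0, 170.9, 12.7]
tcp_rot: [[-0.098, -0.995, 0.0], [-0.995, 0.098, -0.002], [0.002, -0.0, -1.0]]
contact_force: [0.8, -0.5, -2.7]
grip_width: 14.8
grip_force: 59.3
```

>>> send_rows --steps '[[[0,0,0,0,0,0,-0.6],[0,0,0,0,0,0,-0.4],[0,0,0,0,0,0,-0.2],[0,0,0,0,0,0,-0.2],[0,0,0.2,0,0,0,-0.2],[0,0,0.5,0,0,0,0],[0,0,0.85,0,0,0,0.5],[0,0,1,0,0,0,1],[0,0,1,0,0,0,1]]]'

```text
time_s: 11.27
eef_pos: [523.6, 172.0, 117.7]
tcp_rot: [[-0.097, -0.995, 0.008], [-0.995, 0.097, 0.001], [-0.002, -0.008, -1.0]]
contact_force: [0.6, 1.1, -0.9]
grip_width: 76.8
grip_force: 0.0
```

>>> send_rows --steps '[[[-0.1,0.3,0.3,0,0,0.1,1],[-0.2,0.6,0.6,0,0,0.2,1],[-0.3,0.9,0.9,0,0,0.3,1],[-0.3,1,0.9,0,0,0.4,1],[-0.3,1,0.9,0,0,0.4,1]]]'

```text
time_s: 11.68
eef_pos: [491.1, 274.1, 204.8]
tcp_rot: [[0.221, -0.975, 0.004], [-0.975, -0.221, 0.001], [-0.0, -0.004, -1.0]]
contact_force: [-0.4, -0.6, -0.4]
grip_width: 85.4
grip_force: 0.0
```

Run:
```python
from h import *
s=sense();print(s['time_s'],s['eef_pos'].round(1),s['q'].round(2),s['tcp_rot'].round(3)[:,1])
a=snap('scene');b=snap('wrist');t=snap('top')
for c in('scene','top','wrist'):
    for d in eyes.tip_of(c,'garlic_centre')[:5]:
        p=d['point']; im={'scene':a,'top':t,'wrist':b}[c]
        print(c,np.round(p),round(d['confidence'],2),atz(c,p,29,s if c=='wrist' else None),im[int(p[0]),int(p[1])])
I=np.hstack([cv2.resize(a[110:360,150:490],(400,300)),cv2.resize(b,(400,300))]);cv2.imwrite('pics/j.png',cv2.cvtColor(I,cv2.COLOR_RGB2BGR))
```

```text
11.6833 [491.1 274.1 204.8] [ 0.79  0.29  0.08  0.   -1.36 -0.57] [-0.975 -0.221 -0.004]
scene [353. 191.] 0.81 [360.8 426.4  29. ] [199 109  52]
scene [285. 189.] 0.55 [491.1 372.   29. ] [86 79 76]
scene [286. 293.] 0.49 [380.  180.7  29. ] [83 84 77]
top [272. 262.] 0.8 [386.6 174.7  29. ] [52 94 64]
top [272. 294.] 0.74 [386.9  88.5  29. ] [ 49  64 113]
top [280. 169.] 0.63 [363.8 430.2  29. ] [158  88  40]
wrist [111. 412.] 0.68 [391.5 181.4  29. ] [ 61 130  76]
```

View pics/j.png

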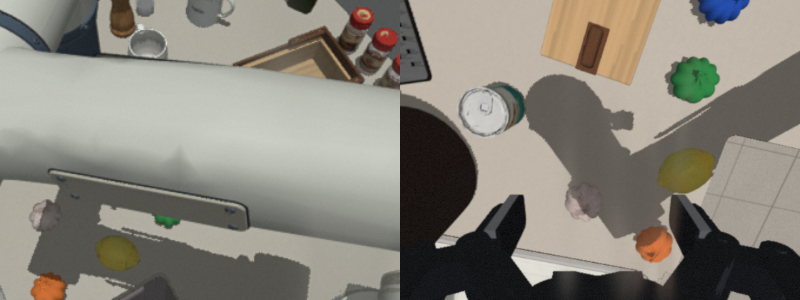

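The lid lies flat with its handle up, clear of the box. The white garlic is at about (583,200) in the right-hand panel, with the orange look-alike at (655,243). I'll locate the white one from its pixels.

Run:
```python
from h import *
s=dict(eef_pos=np.array([491.1,274.1,204.8]),tcp_rot=sense()['tcp_rot'])
print(atz('wrist',(280,256),35,s), atz('scene',(285,189),29), sense()['eef_pos'], sense()['time_s'])
```

```text
[491.5 370.5  35. ] [492.1 372.5  29. ] [490.71303646 269.6567062  201.72588007] 11.9833
```

>>> send_rows --steps '[[[0,0.2,0,0,0,0.15,1],[0,0.4,0,0,0,0.3,1],[0,0.6,0,0,0,0.45,1],[0,0.8,0,0,0,0.6,1],[0,0.95,0,0,0,0.75,1],[0,0.95,0,0,0,0.8,1]]]'

```text
time_s: 12.48
eef_pos: [490.7, 367.2, 201.2]
tcp_rot: [[0.752, -0.659, 0.001], [-0.659, -0.752, -0.003], [0.002, 0.002, -1.0]]
contact_force: [-0.3, -0.4, 0.1]
grip_width: 85.2
grip_force: 0.0
```

>>> send_rows --steps '[[[0,0,0,0,0,0.15,1],[0,0,0,0,0,0.3,1],[0,0,0,0,0,0.45,1],[0,0,0,0,0,0.6,1],[0,0,0,0,0,0.75,1],[0,0,0,0,0,0.79,1],[0,0,0,0,0,0.79,1],[0,0,0,0,0,0.79,1]]]'

```text
time_s: 13.15
eef_pos: [491.0, 365.1, 202.3]
tcp_rot: [[0.994, -0.108, 0.002], [-0.108, -0.994, -0.001], [0.002, 0.0, -1.0]]
contact_force: [0.1, -0.1, 0.9]
grip_width: 85.1
grip_force: 0.0
```

Run:
```python
from h import *
s=sense();print(s['time_s'],s['eef_pos'].round(1),s['q'].round(2),s['tcp_rot'].round(3)[:,1])
b=snap('wrist'); print(proj('wrist',[491.5,371,35],s))
for d in eyes.tip_of('wrist','garlic_centre')[:5]:
    p=d['point']; print(np.round(p),round(d['confidence'],2),atz('wrist',p,29,s),b[int(p[0]),int(p[1])])
for d in eyes.recognise('wrist','garlic_centre')[:5]: print(d)
cv2.imwrite('pics/k.png',cv2.cvtColor(b,cv2.COLOR_RGB2BGR))
```

```text
13.15 [491.  365.1 202.3] [ 0.9   0.39  0.22  0.   -1.4   0.57] [-0.108 -0.994  0.   ]
[270.7 191.1]
[194. 263.] 0.72 [488.3 378.6  29. ] [96 87 84]
[308. 232.] 0.67 [369.1 425.4  29. ] [119  73  50]
[273. 472.] 0.61 [383.4 178.4  29. ] [ 45 125  62]
{'extent': [204.9, 281.2, 257.4, 326.4], 'confidence': 0.68}
{'extent': [232.3, 162.5, 291.8, 221.1], 'confidence': 0.65}
{'extent': [437.6, 238.0, 498.7, 292.6], 'confidence': 0.65}
{'extent': [533.7, 231.3, 560.0, 284.8], 'confidence': 0.62}
{'extent': [323.1, 268.7, 382.1, 336.7], 'confidence': 0.39}
```

View pics/k.png

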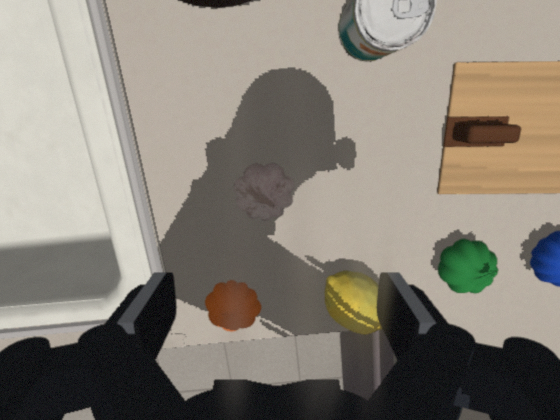

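The white garlic is below at (263,191). The fingers will pass clear of the orange look-alike at (232,305) and the tray edge at column 150. I'll descend and grasp.

>>> send_rows --steps '[[[0,0.09,-0.3,0,0,0,1],[0,0.09,-0.6,0,0,0,1],[0,0.09,-0.9,0,0,0,1],[0,0.09,-1,0,0,0,1],[0,0.09,-1,0,0,0,1]]]'

```text
time_s: 13.72
eef_pos: [489.5, 373.3, 99.7]
tcp_rot: [[0.994, -0.106, -0.002], [-0.106, -0.994, -0.005], [-0.002, 0.005, -1.0]]
contact_force: [0.5, -0.9, 0.0]
grip_width: 85.7
grip_force: 0.0
```

>>> send_rows --steps '[[[0,0,-0.25,0,0,0,1],[0,0,-0.5,0,0,0,1],[0,0,-0.75,0,0,0,1],[0,0,-0.91,0,0,0,1],[0,0,-0.91,0,0,0,1],[0,0,-0.91,0,0,0,1]]]'

```text
time_s: 14.22
eef_pos: [491.8, 375.4, 13.2]
tcp_rot: [[0.994, -0.105, 0.004], [-0.105, -0.994, 0.0], [0.004, -0.001, -1.0]]
contact_force: [0.3, 0.0, 0.1]
grip_width: 85.2
grip_force: 0.0
```

>>> send_rows --steps '[[[0,0,0,0,0,0,0.7],[0,0,0,0,0,0,0.5],[0,0,0,0,0,0,0.35],[0,0,0,0,0,0,0.1],[0,0,0,0,0,0,-0.3],[0,0,0,0,0,0,-0.3],[0,0,0,0,0,0,-0.3]]]'

```text
time_s: 14.8
eef_pos: [492.0, 375.9, 14.4]
tcp_rot: [[0.994, -0.105, 0.006], [-0.105, -0.994, 0.003], [0.005, -0.003, -1.0]]
contact_force: [-1.8, -0.4, 7.5]
grip_width: 53.7
grip_force: 61.6
```

>>> send_rows --steps '[[[0,0,0.1,0,0,0,-0.3],[0,0,0.4,0,0,0,-0.3],[0,0,0.7,0,0,0,-0.3],[0,0,1,0,0,0,-0.3]]]'

```text
time_s: 15.13
eef_pos: [490.7, 374.5, 113.7]
tcp_rot: [[0.994, -0.105, 0.002], [-0.105, -0.994, -0.0], [0.002, 0.0, -1.0]]
contact_force: [0.6, 0.4, -0.4]
grip_width: 54.0
grip_force: 63.3
```

>>> send_rows --steps '[[[0,-0.3,0.3,0,0,0,-0.3],[0,-0.6,0.6,0,0,0,-0.3],[0,-0.9,0.7,0,0,0,-0.3]]]'

```text
time_s: 15.38
eef_pos: [492.4, 285.0, 187.4]
tcp_rot: [[0.995, -0.104, 0.009], [-0.104, -0.995, 0.004], [0.009, -0.005, -1.0]]
contact_force: [1.4, -0.4, -0.2]
grip_width: 53.7
grip_force: 63.4
```

>>> send_rows --steps '[[[0,-0.33,0,0,0,0,-0.3],[0,-0.66,0,0,0,0,-0.3],[0,-1,0,0,0,0,-0.3]]]'

```text
time_s: 15.63
eef_pos: [490.6, 183.5, 183.0]
tcp_rot: [[0.994, -0.105, 0.004], [-0.105, -0.994, 0.001], [0.004, -0.001, -1.0]]
contact_force: [1.0, -0.8, -0.4]
grip_width: 53.8
grip_force: 63.3
```

>>> send_rows --steps '[[[0,-0.33,0,0,0,0,-0.3],[0,-0.66,0,0,0,0,-0.3],[-0.02,-1,0,0,0,0,-0.3]]]'

```text
time_s: 15.88
eef_pos: [488.7, 83.3, 182.7]
tcp_rot: [[0.994, -0.105, 0.003], [-0.105, -0.994, 0.0], [0.003, -0.001, -1.0]]
contact_force: [1.0, -0.7, -0.0]
grip_width: 54.1
grip_force: 63.3
```

>>> send_rows --steps '[[[0,-0.33,0,0,0,0,-0.3],[-0.01,-0.66,0,0,0,0,-0.3],[-0.02,-1,0,0,0,0,-0.3]]]'

```text
time_s: 16.13
eef_pos: [486.4, -16.7, 182.7]
tcp_rot: [[0.994, -0.105, 0.003], [-0.105, -0.994, 0.0], [0.003, -0.001, -1.0]]
contact_force: [0.6, 0.2, 0.6]
grip_width: 53.8
grip_force: 63.4
```

>>> send_rows --steps '[[[0,-0.33,0,0,0,0,-0.3],[-0.01,-0.66,0,0,0,0,-0.3],[-0.03,-1,0,0,0,0,-0.3],[-0.03,-1,0,0,0,0,-0.3],[-0.03,-1,0,0,0,0,-0.3],[-0.03,-1,0,0,0,0,-0.3]]]'

```text
time_s: 16.63
eef_pos: [483.8, -115.1, 182.2]
tcp_rot: [[0.994, -0.106, 0.003], [-0.106, -0.994, 0.0], [0.003, -0.001, -1.0]]
contact_force: [0.5, 0.1, -0.5]
grip_width: 53.8
grip_force: 63.4
```

>>> send_rows --steps '[[[0,-0.25,0,0,0,0,-0.3],[0,-0.49,0,0,0,0,-0.3],[0,-0.49,-0.1,0,0,0,-0.3],[0,-0.49,-0.3,0,0,0,-0.3],[0,-0.49,-0.5,0,0,0,-0.3],[0,-0.49,-0.5,0,0,0,-0.3],[0,-0.49,-0.5,0,0,0,-0.3]]]'

```text
time_s: 17.22
eef_pos: [483.5, -163.2, 131.4]
tcp_rot: [[0.995, -0.104, 0.0], [-0.104, -0.995, -0.0], [0.0, 0.0, -1.0]]
contact_force: [0.4, 0.2, -0.5]
grip_width: 54.1
grip_force: 63.4
```

>>> send_rows --steps '[[[0,0,-0.2,0,0,0,-0.3],[0,0,-0.4,0,0,0,-0.3],[0,0,-0.6,0,0,0,-0.3],[0,0,-0.8,0,0,0,-0.3],[0,0,-0.95,0,0,0,-0.3],[0,0,-0.98,0,0,0,-0.3],[0,0,-0.98,0,0,0,-0.3]]]'

```text
time_s: 17.8
eef_pos: [484.4, -163.8, 34.2]
tcp_rot: [[0.995, -0.104, 0.002], [-0.104, -0.995, -0.0], [0.002, 0.0, -1.0]]
contact_force: [-0.5, -0.1, -0.3]
grip_width: 54.0
grip_force: 63.4
```

>>> send_rows --steps '[[[0,0,-0.04,0,0,0,-0.3],[0,0,-0.08,0,0,0,-0.3],[0,0,-0.08,0,0,0,-0.3]]]'

```text
time_s: 18.05
eef_pos: [484.2, -164.1, 26.0]
tcp_rot: [[0.994, -0.105, 0.003], [-0.105, -0.994, 0.0], [0.003, -0.0, -1.0]]
contact_force: [-0.2, 0.3, -0.5]
grip_width: 53.8
grip_force: 63.4
```

>>> send_rows --steps '[[[0,0,0,0,0,0,0.3],[0,0,0,0,0,0,0.5],[0,0,0,0,0,0,0.8],[0,0,0,0,0,0,0.8],[0,0,0,0,0,0,0.8],[0,0,0.15,0,0,0,0.8],[0,0,0.4,0,0,0,0.8],[0,0,0.7,0,0,0,0.8],[0,0,1,0,0,0,0.8],[0,0,1,0,0,0,0.8]]]'

```text
time_s: 18.88
eef_pos: [487.5, -165.2, 132.1]
tcp_rot: [[0.994, -0.104, 0.013], [-0.104, -0.995, -0.003], [0.013, 0.002, -1.0]]
contact_force: [0.2, -0.2, 0.0]
grip_width: 76.8
grip_force: 0.0
```

>>> send_rows --steps '[[[0,0,0.3,0,0,0,0.8],[0,0,0.6,0,0,0,0.8],[-0.3,0,0.8,0,0,0,0.8],[-0.6,0,0.8,0,0,0,0.8],[-1,0,0.8,0,0,0,0.8],[-1,0,0.8,0,0,0,0.8],[-1,0,0.8,0,0,0,0.8]]]'

```text
time_s: 19.47
eef_pos: [382.3, -164.2, 206.2]
tcp_rot: [[0.994, -0.106, 0.004], [-0.106, -0.994, 0.0], [0.004, -0.0, -1.0]]
contact_force: [1.2, -0.2, 0.4]
grip_width: 77.1
grip_force: 0.0
```

Run:
```python
from h import *
s=sense();print(s['time_s'],s['eef_pos'].round(1),s['contact_force'].round(1))
a=snap('scene');b=snap('wrist')
I=np.hstack([cv2.resize(a[110:390,120:493],(400,300)),cv2.resize(b,(400,300))]);cv2.imwrite('pics/l.png',cv2.cvtColor(I,cv2.COLOR_RGB2BGR))
```

```text
19.4667 [ 382.3 -164.2  206.2] [ 1.2 -0.2  0.4]
```

View pics/l.png

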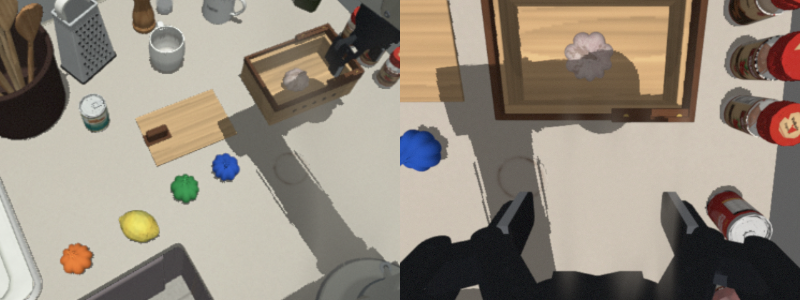

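The garlic is inside the box (right panel, (590,55)). The lid lies flat with its handle up at (185,127), clear of the box, and the bystanders are where they were. I'm handing the job in.

```bash
python3 -c "
from cell import r
print(r.finish_job())"
```

```text
the job is handed in; nothing more can be done
None
```

The job is handed in at about 19.5 s of the 64 s allowed: the lid lies flat, handle up, on the worktop clear of the box, the white garlic bulb is inside the box, and the last picture shows nothing else moved.

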